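# Draw the stock box out of the deep shelf with the pull hook

### The job

The stock box stands too deep in the little shelf for a hand. Take the pull hook from its rest, hook it over the front wall of the box and draw the box gently forward until it is felt to press in the sprung rubber buffer of the stop a little, without ramming it; leave the box resting against the buffer and lay the hook back in the two forks of its rest. Touch the box with the hook only, keep it standing flat, and leave the loose things on the table where they are.

Things in the scene. Friction and masses are not known exactly. Their poses are not given: they have to be found in the camera images.
- hook: Pull hook, 0.15 kg: wooden handle 120 long, 18 wide (y), 24 high (z), then a steel bar 8 thick along +x. Origin at the grip on the handle's axis, 70 from its rear end; centre of mass 20 ahead of it. At x = 180 the bar turns down (-z), ending at z = -36. z up. At rest it lies level, tip down, origin 50 above the table; grip it across its width from above, at the origin.
- hook_tip (a point): Lower end of the hook's turned-down tip, at x = 180, z = -36 of the hook (all sizes in mm).
- rest: Fixed dark wooden rest: foot board 185x60x10 with two forks, 10 thick. Origin on the table below the hook's origin when in place (within 4 along x); x towards the hook's tip. Rear fork at x = -50 (seat 38 above the table, gap 22) carries the handle, front fork at x = 85 (seat 46, gap 12) the bar; cheeks end 60 (rear) and 68 (front) above the table, flaring to about 10 wider a side.
- bay: Fixed wooden shelf, open in front only. Origin on the table, below the middle of the mouth; x into the shelf, y left, z up. On a closed foot (x = 45 to 245) lies the floor board, x = -80 to 245, 8 thick, upper side 68 above the table; sides from x = 20 to 245, 130 apart; top board from x = 17 on, its underside 195 and upper side 207 above the table.
- stock_box: Open brocade box with stone blanks in its rear half, 0.5 to 1 kg; 128 along y, 98 along x, 48 high, walls 3. Origin at the centre of its underside, on the shelf floor; y points into the shelf, the front wall is at y = -64. Behind it an empty compartment 59 long (y), 92 wide, 45 deep. Sliding it takes 2 to 6 N. It may stand askew; front wall at first at x = 75 to 103 of the shelf.
- box_lip (a point): Middle of the top edge of the box's front wall (the wall is 3 mm thick), 48 mm above the box's underside; axes as the box's.
- stop: Stop fixed in front of the mouth; origin and axes as bay. Steel block x = -60..-30, up to 106 high; a rod along x through it bears a round rubber buffer (diameter 20, middle at y = 0, 92 above the table). The rod's setting varies and is NOT measured: the free buffer face is anywhere from x = 0 to 35, to be seen or felt. Buffer spring 1 N/mm, travel 8, then solid; it stays touching the box.
- green_seal: Loose bystander: small upright pale green square stone, 22 x 22 x 50 mm; origin under its centre.
- paste_tin: Loose bystander: flat round open tin, 48 mm across, 12 mm high; origin under its centre.
- lying_seal: Loose bystander: square stone stick lying on the table, 63 x 18 x 18 mm; origin under its centre.

How it is judged:
By the outcome, as a careful person would: the job done as asked, in the order asked, and still so for the second after the job is handed in, with the robot touching nothing.
It also fails if it takes over 72 s, if anything falls off the work surface, if the arm or the gripper's body presses on something with over 40 N, if the wrist force passes 120 N, or if a joint passes its speed limit or range.

### The arm

A 6-joint arm with a two-finger parallel gripper is mounted at the origin on a cart in front of the work surface, level with it; the furniture and walls round the work are solid. World frame = base frame: x ahead of the robot, y to its left, z up, the work surface at z = 0. Lengths are in mm, angles in rad, forces in N, time in s.
With the tool pointing down it reaches from about 325 to 900 mm from the base axis. Payload 6.1 kg.
Tool frame: the origin (TCP) lies on the mounting face of the last link; the fingertips stand tips_ahead ahead of it and the grasp point (between the pads) lies 164 mm ahead of it (tips_ahead is the distance from the TCP to the fingertips, in mm); z points along the fingers, y is the direction in which the jaws open and shut (so a half turn about z gives the same grasp; the last joint's range is limited). The gripper opens to 87 mm and grips with 3 to 60 N. Pads are 19 mm wide; open, the fingers measure 117 mm over their backs; the gripper's body (75 mm by 190 mm) begins 51 mm behind the grasp point.
Start: joints at [1.056, 0.22, 1.526, -0, 1.395, -0.126], TCP at [236.922, 578.347, 404.738] pointing down, gripper open.
Joint ranges: [-2.98, 2.98], [-0.91, 2.08], [0.09, 2.57], [-1.24, 4.39], [0.2, 2.65], [-2.68, 2.68]. Speed limits (rad/s): [2.57, 2.57, 3.01, 3.14, 3.14, 3.14].

### API

Orientations are given as a unit quaternion [x, y, z, w].
In Python, from rig import reach, servo_line, movej, grip, dwell, ik, observe, camera, get_calibration, PlanningError, sign_off, tips_ahead gives the robot as it stands. Calls block until the motion is done:
- reach(position, orientation): joint-space move of the TCP to a pose.
- servo_line(position, rot=None, vel=150): straight line of the TCP; rot=None keeps the orientation; vel is the mean speed in mm/s.
- movej(angles): joint-space move.
- grip(opening): finger opening in mm; the grip force is fixed at half the most; returns when the fingers have stopped.
- dwell(seconds).
- ik(position, orientation): joint angles nearest the present ones, or None.
- observe(): the state.
- camera(name): name is "side" or "top" or "wrist"; returns (picture, depth): 384x512x3 uint8, red, green, blue; 384x512 float32, mm along the optical axis (not along the pixel's ray), 0 where there is no reading.
- get_calibration(name): a dict with "fx", "fy", "cx", "cy" (pixels), "xyz" and "rotation" of the camera in the world. Camera axes: x right, y down, z forward; pixel columns grow to the right and rows downward; lengths in mm; the calibration is good to about 2 mm. A picture is of the moment at which its call begins: read the wrist's pose just before it. get_calibration takes no time and is no camera call; for the wrist camera it gives the pose at the moment of the call.
A pose or a line that the arm cannot do raises PlanningError and nothing moves.
- sign_off(): hands the job in, once; it reports no verdict.
The state is a dict: "clock": time; "joints": joint angles; "qd": joint speeds; "tau": joint torques, N m; "ee_pos": TCP position; "tool_rot": TCP orientation; "ft_force": force on the tool from outside, world axes, zero at the start; "moment": the same for the moment, N m; "grip_width": finger opening in mm.
Only numpy, scipy, OpenCV 4.12 (cv2) and the standard library are available. Lean on these libraries where they do the work, as an engineer would, in place of code of your own. Each camera call takes 0.05 s, during which the arm holds its last target.

## Working session

There is one attempt and no reset: what is moved stays moved. The work goes in short steps, each a Python script; the robot and the scene stay as the last script left them, time stands still between calls to the robot, and variables do not carry over. Pictures are saved under pics/ and viewed, and the job is handed in when it is done.

```bash
ls; mkdir -p pics; python3 - <<'E'
from rig import *
import cv2,numpy as np
print(observe(), tips_ahead)
for n in ("side","top","wrist"):
    c=get_calibration(n);print(n,c)
    p,d=camera(n);np.savez(f'pics/{n}0.npz',p=p,d=d)
    cv2.imwrite(f'pics/{n}0.png',p[:,:,::-1])
E
```

```text
pics
{'clock': 0.0, 'joints': array([ 1.05588780e+00,  2.21253245e-01,  1.52762630e+00, -3.19699039e-05,
        1.39470005e+00, -1.26083412e-01]), 'qd': array([ 3.81216134e-05,  3.82294668e-04,  7.96385377e-04, -1.00131477e-03,
        5.03931894e-04,  8.02615081e-04]), 'tau': array([ 1.26402254e-03, -4.94611394e+01, -3.87372279e+01,  7.00247241e-02,
        5.71162964e-02, -1.25779447e-04]), 'ee_pos': array([236.80170584, 578.1082098 , 403.61206915]), 'tool_rot': array([ 1.93187336e-01,  9.81161386e-01, -9.47837463e-04, -2.98045925e-04]), 'ft_force': array([-0.28547525, -0.52423547, -0.28208727]), 'moment': array([ 0.00270762, -0.01441155, -0.00475054]), 'grip_width': 86.82969602481046} 182.2
side {'fx': 407.66098721954916, 'fy': 407.66098721954916, 'cx': 250.4794884514644, 'cy': 186.7205671810171, 'xyz': array([ -81.25439184, -329.75199219,  895.1796397 ]), 'rotation': array([ 0.83545569, -0.40395629,  0.16162923, -0.33572175])}
top {'fx': 479.2769352831281, 'fy': 479.2769352831281, 'cx': 251.68316504361422, 'cy': 195.4108440764516, 'xyz': array([ 309.43173832,  156.53197373, 1482.31549302]), 'rotation': array([ 0.70718924, -0.70279837,  0.05571163, -0.05342318])}
wrist {'fx': 275.1768864414962, 'fy': 275.1768864414962, 'cx': 260.7208988514847, 'cy': 188.67358524170086, 'xyz': array([166.0296459 , 606.31012161, 384.29232977]), 'rotation': array([0.82179845, 0.55207405, 0.07834583, 0.1171473 ])}
```

View pics/side0.png

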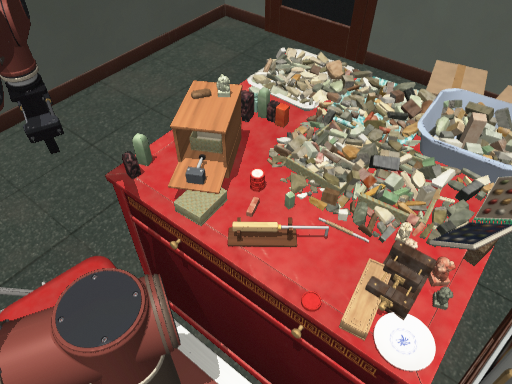

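View pics/top0.png

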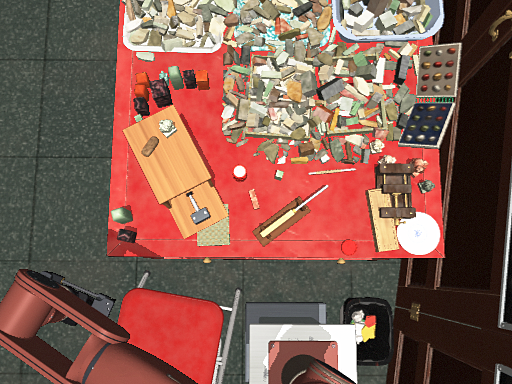

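View pics/wrist0.png

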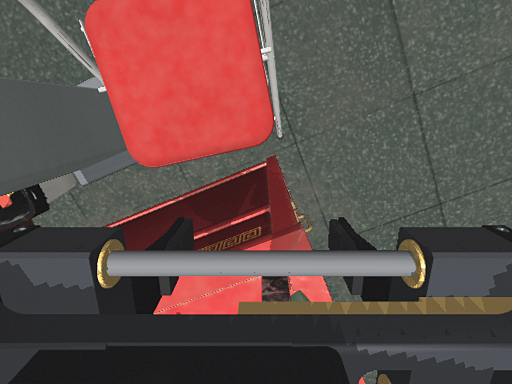

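```bash
cat > h.py <<'E'
import numpy as np,cv2
from scipy.spatial.transform import Rotation as R
from rig import *
def world(c,u,v,d):
    p=np.array([(u-c['cx'])/c['fx']*d,(v-c['cy'])/c['fy']*d,d])
    return R.from_quat(c['rotation']).apply(p)+c['xyz']
def onz(c,u,v,z):
    r=R.from_quat(c['rotation']).apply([(u-c['cx'])/c['fx'],(v-c['cy'])/c['fy'],1.])
    return c['xyz']+r*(z-c['xyz'][2])/r[2]
def proj(c,P):
    q=R.from_quat(c['rotation']).inv().apply(np.atleast_2d(P)-c['xyz'])
    return np.c_[q[:,0]/q[:,2]*c['fx']+c['cx'],q[:,1]/q[:,2]*c['fy']+c['cy']]
def crop(p,x0,y0,x1,y1,k,name):
    im=cv2.resize(p[y0:y1,x0:x1,::-1],None,fx=k,fy=k,interpolation=cv2.INTER_CUBIC)
    cv2.imwrite(name,im)
E
python3 - <<'E'
from h import *
t=np.load('pics/top0.npz');s=np.load('pics/side0.npz')
crop(t['p'],115,100,245,250,4,'pics/t_bay.png')
crop(t['p'],220,150,350,250,6,'pics/t_hook.png')
crop(s['p'],160,70,260,220,4,'pics/s_bay.png')
crop(s['p'],215,180,345,260,6,'pics/s_hook.png')
E
```

```text
(no output)
```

View pics/t_bay.png

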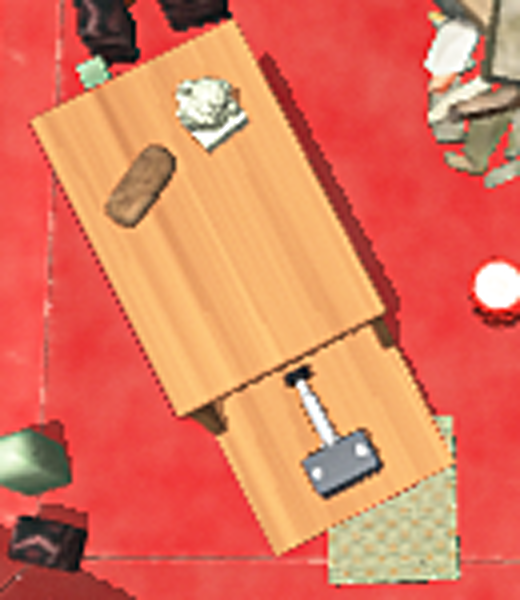

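View pics/t_hook.png

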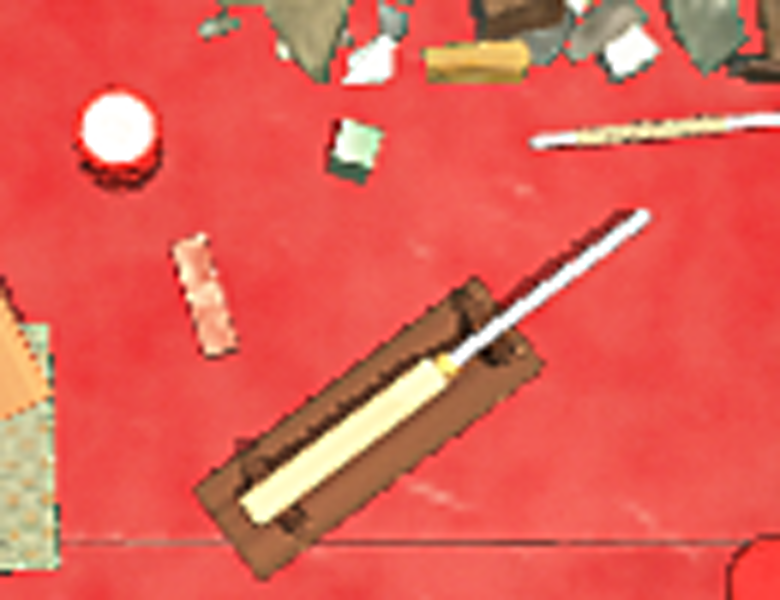

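View pics/s_bay.png

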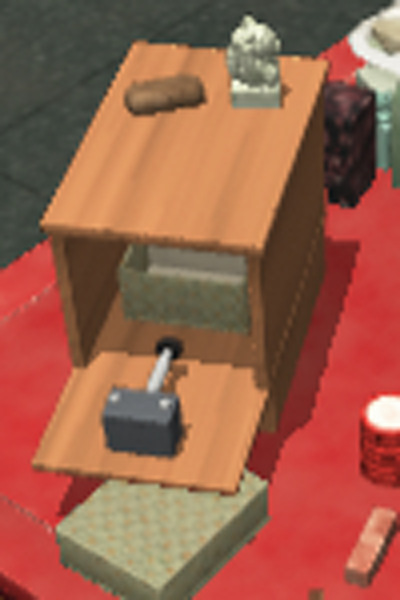

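View pics/s_hook.png

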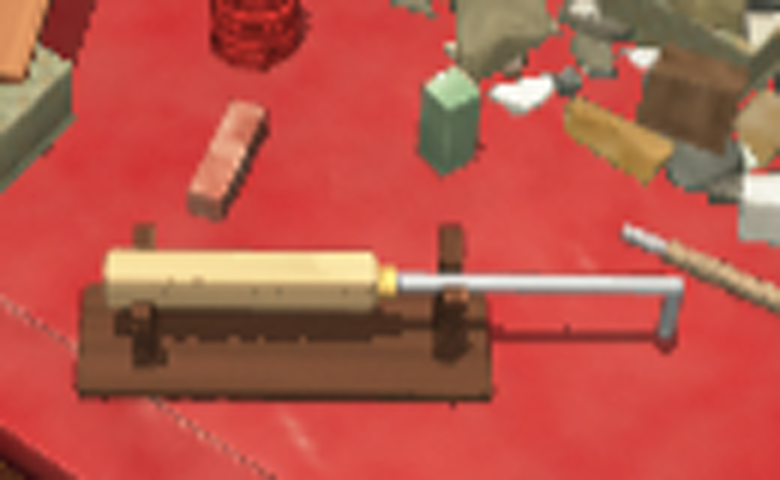

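```bash
python3 - <<'E'
from h import *
t=np.load('pics/top0.npz');s=np.load('pics/side0.npz');T=get_calibration('top');S=get_calibration('side')
np.set_printoptions(precision=1,suppress=True)
f=lambda c,o,k,pts,z:np.array([onz(c,o[0]+(u+.5)/k-.5,o[1]+(v+.5)/k-.5,z) for u,v in pts])
print('rest',f(T,(220,150),6,[(195,490),(265,578),(543,365),(472,280)],10))
print('hookrear',f(T,(220,150),6,[(255,514)],62),'tip',f(T,(220,150),6,[(648,213)],54))
print('baytop',f(T,(115,100),4,[(178,415),(383,313),(232,20),(33,122)],207))
print('floor',f(T,(115,100),4,[(280,553),(452,463)],68))
print('block',f(T,(115,100),4,[(302,448),(372,430),(383,465),(320,498)],106),'buf',f(T,(115,100),4,[(297,370)],102))
print('boxfronttop side',f(S,(160,70),4,[(124,283),(248,309)],116),'bot',f(S,(160,70),4,[(124,315),(248,332)],68))
print('side: seals',f(S,(215,180),6,[(450,85)],50),f(T,(220,150),6,[(358,143)],50),f(T,(220,150),6,[(205,295)],18))
# depth check in side
for u,v in [(130,300),(180,310),(240,315),(160,300)]:
    u=160+u/4;v=70+v/4
    print(world(S,u,v,s['d'][int(round(v)),int(round(u))]))
for u,v in [(80,180),(160,300),(210,130)]:
    u=115+u/4;v=100+v/4
    print(world(T,u,v,t['d'][int(round(v)),int(round(u))]))
E
```

```text
rest [[427.3 150.5  10. ]
 [382.6 114.6  10. ]
 [492.9 -28.6  10. ]
 [537.    7.6  10. ]]
hookrear [[411.5 121.1  62. ]] tip [[565.  -77.1  54. ]]
baytop [[484.8 401.3 207. ]
 [555.4 265.1 207. ]
 [761.4 373.7 207. ]
 [687.3 508.1 207. ]]
floor [[401.9 349.3  68. ]
 [469.3 223.6  68. ]]
block [[475.2 330.3 106. ]
 [488.6 280.  106. ]
 [463.2 271.6 106. ]
 [439.1 316.4 106. ]] buf [[532.9 335.9 102. ]]
boxfronttop side [[541.6 392.3 116. ]
 [576.6 300.6 116. ]] bot [[552.4 409.9  68. ]
 [596.9 321.8  68. ]]
side: seals [[599.1  70.2  50. ]] [[600.9  69.   50. ]] [[527.1 146.   18. ]]
[552.9 399.7  86.6]
[571.6 365.8  82.1]
[594.5 325.1  83.4]
[564.  378.4  90.5]
[645.6 473.1 206.6]
[562.4 415.3 206.4]
[674.5 381.  230.9]
```

```bash
cat >> h.py <<'E'
np.set_printoptions(precision=2,suppress=True)
def cloud(c,d):
    v,u=np.mgrid[:d.shape[0],:d.shape[1]];m=d>0
    p=np.c_[(u[m]-c['cx'])/c['fx']*d[m],(v[m]-c['cy'])/c['fy']*d[m],d[m]]
    return R.from_quat(c['rotation']).apply(p)+c['xyz'],np.c_[u[m],v[m]]
E
python3 - <<'E'
from h import *
t=np.load('pics/top0.npz');s=np.load('pics/side0.npz');T=get_calibration('top');S=get_calibration('side')
for n,c,d in (('top',T,t['d']),('side',S,s['d'])):
    P,uv=cloud(c,d)
    m=(abs(P[:,2]-207)<6)&(P[:,0]>450)&(P[:,0]<780)&(P[:,1]>240)&(P[:,1]<530)
    (cx,cy),(w,h),a=cv2.minAreaRect(P[m,:2].astype(np.float32));print(n,'top board',m.sum(),cx,cy,w,h,a,P[m,2].mean())
    # table
    m=(abs(P[:,2])<8)&(P[:,0]>400)&(P[:,0]<600)&(abs(P[:,1]-50)<150);print('table z',np.median(P[m,2]))
    # hook handle
    a0=np.radians(-52.4);e=np.array([np.cos(a0),np.sin(a0)]);q=P[:,:2]-[453.5,67];x=q@e;y=q@[-e[1],e[0]]
    m=(x>-75)&(x<55)&(abs(y)<25)&(abs(P[:,2]-62)<5);print('handle',m.sum(),x[m].min(),x[m].max(),np.percentile(y[m],[0,10,50,90,100]),np.median(P[m,2]))
    for k in (-60,-30,0,30): 
        mm=m&(abs(x-k)<15);print('  ',k,y[mm].min(),y[mm].max(),np.median(y[mm]))
    m=(x>60)&(x<195)&(abs(y)<12)&(abs(P[:,2]-54)<6)&~((abs(x-85)<12));print('bar',m.sum(),x[m].max(),[np.median(y[m&(abs(x-k)<15)]) for k in (65,110,140,170)])
# bay-frame
a0=np.radians(27.8);e=np.array([np.cos(a0),np.sin(a0)])
P,uv=cloud(S,s['d']);q=P[:,:2]-[505.8,324.5];x=q@e;y=q@[-e[1],e[0]];z=P[:,2]
m=(x>60)&(x<125)&(abs(y)<60)&(z>74)&(z<112)
A=np.polyfit(y[m],x[m],1);r=x[m]-np.polyval(A,y[m]);k=abs(r)<4;A=np.polyfit(y[m][k],x[m][k],1);print('front',m.sum(),k.sum(),A,y[m][k].min(),y[m][k].max(),np.percentile(r,[5,50,95]))
m=(x>-25)&(x<50)&(abs(y)<16)&(z>78)&(z<110)
for i in np.flatnonzero(m): print(uv[i],x[i].round(1),y[i].round(1),z[i].round(1))
E
```

```text
top top board 4297 623.6068725585938 387.7813415527344 236.51998901367188 157.6047821044922 28.038352966308594 206.3619299374991
table z -0.22772136120761388
handle 227 -71.15591519722697 54.344964015830236 [-21.37  -5.3    1.44   9.3   24.12] 61.35329798532075
   -60 -21.37208320996039 24.119298960604272 2.0628765652184398
   -30 -6.83859621430173 10.926458676581875 1.8440021875152839
   0 -6.579196912238427 10.667621925612478 1.7894442422601413
   30 -6.864604271413528 10.150767790907002 1.3633172851633344
bar 74 180.91165936058624 [np.float64(1.4045795906285838), np.float64(1.094897745127435), np.float64(0.8933118059332076), np.float64(0.917573394294858)]
side top board 2327 621.189453125 386.92108154296875 239.31857299804688 158.31871032714844 28.209596633911133 205.9231363423755
table z -0.17669354473491694
handle 270 -70.78599216744028 46.95695878441636 [-23.15  -8.22  -1.66   5.75  24.5 ] 60.628002235140116
   -60 -23.14943975918634 24.49632785304948 -0.9942209048934074
   -30 -10.06518075618327 10.42553302878726 -2.5302412551132223
   0 -10.12660963557322 6.143394927756895 -1
[... 1230 characters left out ...]
96.9
[201 160] 7.4 -2.1 95.1
[199 161] 1.8 2.3 95.5
[200 161] 2.1 -0.6 95.7
[201 161] 2.0 -3.7 96.3
[202 161] 8.6 -4.4 90.5
[198 162] -3.0 3.9 95.7
[199 162] -5.0 0.2 98.1
[200 162] -1.7 -1.6 95.4
[201 162] 0.5 -3.9 93.8
[198 163] -9.4 1.9 97.9
[199 163] -7.3 -0.3 96.4
[200 163] -6.9 -3.2 96.5
[201 163] -2.7 -4.7 92.9
[197 164] -8.6 5.7 92.6
[198 164] -10.9 1.8 95.4
[199 164] -11.4 -1.5 96.4
[200 164] -10.9 -4.3 96.5
[197 165] -16.4 3.1 96.3
[198 165] -14.7 0.7 95.2
[199 165] -15.7 -2.7 96.7
[200 165] -9.8 -3.5 91.4
[197 166] -16.9 3.3 92.9
[198 166] -21.1 -1.3 97.5
[199 166] -17.5 -3.0 94.5
[200 166] -11.9 -3.9 89.5
[196 167] -24.2 3.9 95.6
[197 167] -23.7 1.1 95.6
[199 167] -22.2 -4.4 95.2
```

```bash
cat >> h.py <<'E'
def down(yaw): # tool pointing down, tool x at yaw (deg)
    a=np.radians(yaw)/2
    return np.array([np.cos(a),np.sin(a),0,0.])
E
python3 - <<'E'
from h import *
o=observe();print(R.from_quat(o['tool_rot']).as_matrix())
print(R.from_quat(down(157.7)).as_matrix())
c=get_calibration('wrist');print('cam axes',R.from_quat(c['rotation']).as_matrix().T)
Q=down(127.6)
for p,q in (((453.5,67,214),Q),((453.5,67,370),Q),((337,236,364),down(207.8)),((337,236,330),down(208)),((430,284,295),down(208))): print(ik(p,q))
reach([453.5,67,330],Q)
o=observe();c=get_calibration('wrist');p,d=camera('wrist');np.savez('pics/w1.npz',p=p,d=d,**c);cv2.imwrite('pics/w1.png',p[:,:,::-1]);print(o['clock'],o['ee_pos'],c)
E
```

```text
[[-0.93  0.38 -0.  ]
 [ 0.38  0.93 -0.  ]
 [ 0.   -0.   -1.  ]]
[[-0.93  0.38  0.  ]
 [ 0.38  0.93  0.  ]
 [ 0.    0.   -1.  ]]
cam axes [[ 0.38  0.93 -0.  ]
 [ 0.89 -0.36  0.28]
 [ 0.26 -0.11 -0.96]]
[-0.03  0.06  2.1  -0.    0.98 -0.68]
[-0.03 -0.16  1.98 -0.    1.32 -0.68]
[ 0.42 -0.28  2.1  -0.    1.33 -1.64]
[ 0.42 -0.25  2.13 -0.    1.26 -1.64]
[ 0.43  0.07  1.91 -0.    1.16 -1.63]
2.1667 [453.64  67.58 330.22] {'fx': 275.1768864414962, 'fy': 275.1768864414962, 'cx': 260.7208988514847, 'cy': 188.67358524170086, 'xyz': array([407.  , 127.43, 310.77]), 'rotation': array([0.94, 0.32, 0.05, 0.13])}
```

View pics/w1.png

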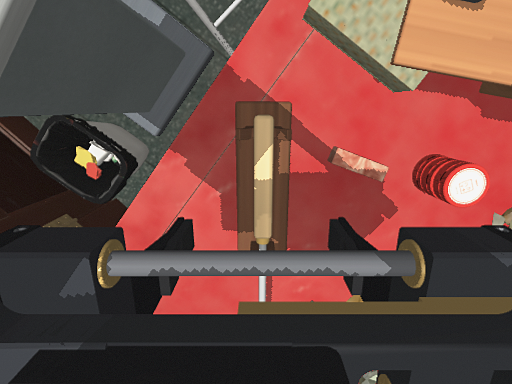

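The wrist picture shows the handle vertical from (263,116) to (262,240), centred between the fingers, in the rest.

```bash
python3 - <<'E'
from h import *
w=np.load('pics/w1.npz');c={k:w[k] for k in('fx','fy','cx','cy','xyz','rotation')}
crop(w['p'],225,90,305,250,4,'pics/w1c.png')
a0=np.radians(-52.4);e=np.array([np.cos(a0),np.sin(a0)]);n=np.array([-e[1],e[0]])
P,uv=cloud(c,w['d']);q=P[:,:2]-[453.5,67];x=q@e;y=q@n
m=(x>-75)&(x<55)&(abs(y)<14)&(abs(P[:,2]-62)<5);print(m.sum(),x[m].min(),x[m].max(),np.median(P[m,2]))
for k in (-60,-45,-30,-15,0,15,30):
    mm=m&(abs(x-k)<7);print(k,y[mm].min(),y[mm].max(),(y[mm].min()+y[mm].max())/2)
print('tcp',(observe()['ee_pos'][:2]-[453.5,67])@np.c_[e,n])
E
```

```text
2292 -71.00665957025751 54.86151135536173 62.11661782658997
-60 -5.582757182372959 11.550552252636889 2.9838975351319648
-45 -5.658289302162939 11.575732730833536 2.9587217143352986
-30 -5.750294724796674 10.98390443983535 2.616804857519338
-15 -5.794498799486516 11.2299979948209 2.717749597667192
0 -5.8921327320127155 11.320967367683496 2.71441731783539
15 -5.962281819904159 10.6075322115231 2.322625195809471
30 -6.02088295128613 10.81778985583277 2.3984534522733196
tcp [-0.45  0.51]
```

View pics/w1c.png

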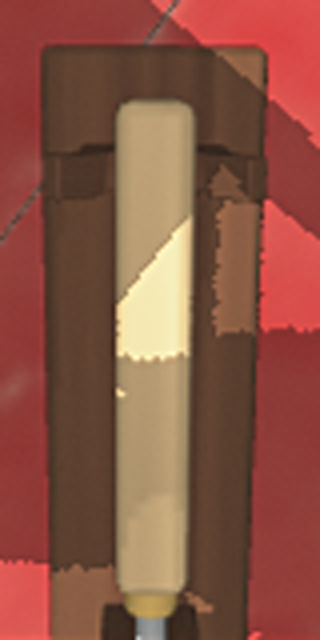

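```bash
python3 - <<'E'
from h import *
a0=np.radians(-52.6);e=np.array([np.cos(a0),np.sin(a0)]);n=np.array([-e[1],e[0]])
p=np.array([453.5,67])-1*e+1.3*n
q=down(127.4)
servo_line([*p,250],q,vel=150)
servo_line([*p,214],vel=60)
o=observe();print(o['clock'],o['ee_pos'],p,o['ft_force'])
f0=o['ft_force']
g=grip(15);dwell(.2)
o=observe();print(o['clock'],o['ee_pos'],o['grip_width'],o['ft_force']-f0,o['moment'],o['tool_rot'])
c=get_calibration('wrist');P,d=camera('wrist');cv2.imwrite('pics/w2.png',P[:,:,::-1])
E
```

```text
3.65 [453.99  68.57 213.93] [453.93  68.58] [-0.35 -0.56  0.77]
5.0167 [453.95  68.58 214.02] 17.630286784909686 [ 0.52  0.05 -0.48] [-0.02  0.03 -0.02] [0.44 0.9  0.   0.  ]
```

View pics/w2.png

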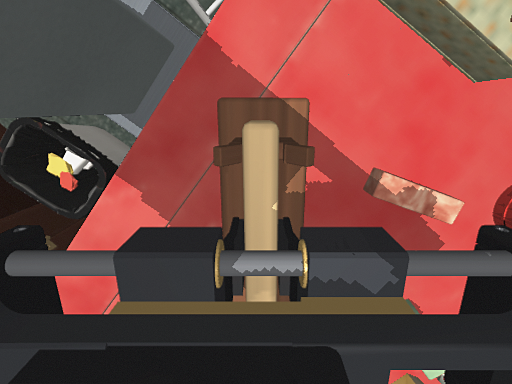

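```bash
cat >> h.py <<'E'
B0=np.array([506.3,325.2]);aB=np.radians(28.0);eB=np.array([np.cos(aB),np.sin(aB)]);nB=np.array([-eB[1],eB[0]])
def bay(x,y,axis): # TCP for hook origin at bay x,y, axis height
    return np.r_[B0+x*eB+y*nB,axis+164]
def tobay(P): 
    q=np.asarray(P)[...,:2]-B0;return np.stack([q@eB,q@nB,np.asarray(P)[...,2]],-1)
E
python3 - <<'E'
from h import *
servo_line([453.95,68.58,330],vel=150)
o=observe();print(o['clock'],o['ft_force'],o['moment'])
reach(bay(-190,0,180),down(208))
dwell(.2);o=observe();print(o['clock'],o['ee_pos'],o['ft_force'],o['moment'],o['grip_width'])
for n in ('side','top'):
    p,d=camera(n);np.savez(f'pics/{n}3.npz',p=p,d=d);
    crop(p,*((150,70,280,230) if n=='side' else (140,150,260,270)),4,f'pics/{n}3.png')
E
```

```text
5.9917 [ 0.21 -0.48 -1.94] [-0.04 -0.06 -0.05]
7.1083 [339.15 235.37 343.77] [-0.08 -0.03 -1.44] [ 0.03  0.04 -0.04] 17.718788177708717
```

View pics/side3.png

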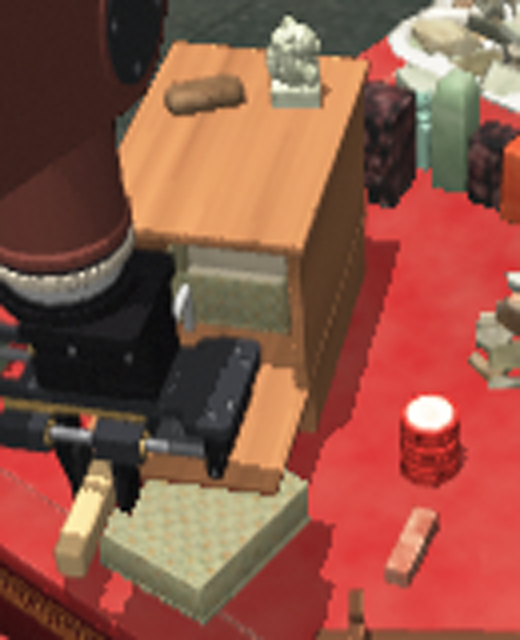

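View pics/top3.png

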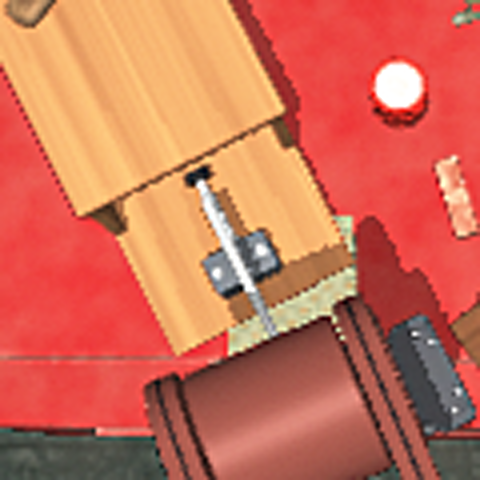

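```bash
python3 - <<'E'
from h import *
T=get_calibration('top');S=get_calibration('side')
g=lambda o,k,u,v:(o[0]+(u+.5)/k-.5,o[1]+(v+.5)/k-.5)
print('tip top',tobay(onz(T,*g((140,150),4,203,182),184)),'bar rear',tobay(onz(T,*g((140,150),4,268,330),184)))
print('exp px',proj(S,[[*(bay(-10,0,0)[:2]),144]])); print('side tip',tobay(onz(S,*g((150,70),4,183,328),144)))
s=np.load('pics/side0.npz');P,uv=cloud(S,s['d']);b=tobay(P)
for z0 in (78,86,94,102,110):
  for y0 in (-35,-20,0,20,40):
    m=(b[:,0]>60)&(b[:,0]<150)&(abs(b[:,1]-y0)<8)&(abs(b[:,2]-z0)<4);print(z0,y0,m.sum(),np.percentile(b[m,0],[10,50,90]) if m.sum() else '',end=' | ')
  print()
# predicted lip px for x=79
for x in (75,80,90,100):
    print(x,[proj(S,[[*(B0+x*eB+y*nB),z]])[0] for y in (-30,0,40) for z in (116,)])
crop(s['p'],180,120,235,165,12,'pics/boxc.png')
E
```

```text
tip top [  2.45  -6.13 184.  ] bar rear [-108.71    0.22  184.  ]
exp px [[197.  150.9]]
side tip [-13.77   3.62 144.  ]
78 -35 13 [ 75.58  77.54 128.77] | 78 -20 18 [ 76.37 138.22 141.59] | 78 0 21 [ 76.84  80.03 141.56] | 78 20 19 [ 75.88  79.38 141.04] | 78 40 23 [ 77.77 135.94 141.71] | 
86 -35 12 [ 75.83  78.05 133.46] | 86 -20 21 [ 74.9   78.79 141.15] | 86 0 19 [ 76.31  79.88 140.9 ] | 86 20 15 [ 75.81  78.7  140.37] | 86 40 20 [ 76.33  79.69 141.6 ] | 
94 -35 11 [74.72 77.42 78.46] | 94 -20 12 [ 75.86  77.52 130.8 ] | 94 0 12 [ 76.91  77.82 138.1 ] | 94 20 15 [ 75.08  77.55 139.1 ] | 94 40 11 [75.57 77.8  80.04] | 
102 -35 11 [76.75 77.77 78.94] | 102 -20 9 [75.9  77.62 78.13] | 102 0 11 [76.59 77.89 79.53] | 102 20 12 [75.43 77.13 79.02] | 102 40 8 [76.23 77.74 78.67] | 
110 -35 11 [75.9  77.36 78.36] | 110 -20 11 [75.69 76.96 78.85] | 110 0 11 [76.19 77.06 79.05] | 110 20 9 [76.66 77.35 79.32] | 110 40 12 [76.85 77.52 79.93] | 
75 [array([215.41, 140.58]), array([205.61, 139.42]), array([192.64, 137.88])]
80 [array([215.82, 139.52]), array([206.04, 138.36]), array([193.1 , 136.83])]
90 [array([216.61, 137.41]), array([206.89, 136.26]), array([194.02, 134.75])]
100 [array([217.4 , 135.32]), array([207.73, 134.19]), array([194.93, 132.69])]
```

View pics/boxc.png

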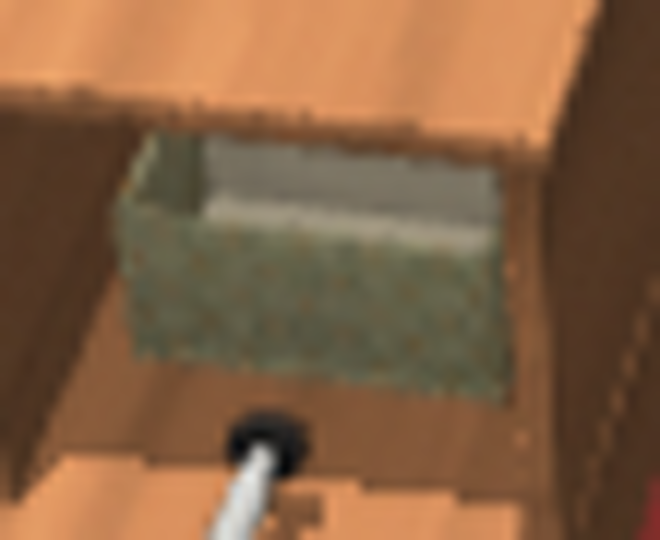

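```bash
python3 - <<'E'
from h import *
s=np.load('pics/side3.npz')['p'];t=np.load('pics/top3.npz')['p']
a=cv2.resize(s[130:165,180:230,::-1],None,fx=8,fy=8,interpolation=cv2.INTER_CUBIC)
b=cv2.resize(t[185:235,180:230,::-1],None,fx=8,fy=8,interpolation=cv2.INTER_CUBIC)
im=np.zeros((400,800,3),np.uint8);im[:280,:400]=a;im[:,400:]=b;cv2.imwrite('pics/z3.png',im)
T=get_calibration('top');S=get_calibration('side')
e=bay(-186,0,0)[:2];e=bay(-6,0,0)[:2]
f=lambda c,P,o:(proj(c,[P])[0]-o+.5)*8
print('side exp tip low',f(S,[*bay(-10,0,0)[:2],144],[180,130]),'top corner',f(S,[*bay(-6,0,0)[:2],184],[180,130]))
print('top exp bar end',f(T,[*bay(-6,0,0)[:2],184],[180,185])+[400,0],'bar -80',f(T,[*bay(-80,0,0)[:2],184],[180,185])+[400,0])
E
```

```text
side exp tip low [140.01 171.17] top corner [131.91  74.75]
top exp bar end [482.01 114.81] bar -80 [579.38 305.81]
```

View pics/z3.png

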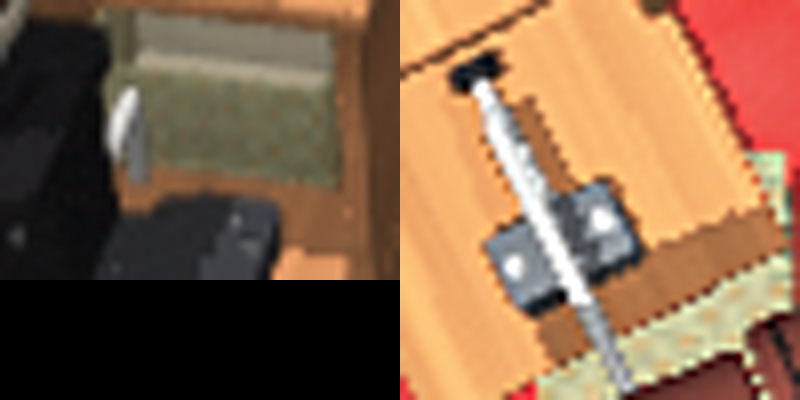

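```bash
python3 - <<'E'
from h import *
servo_line(bay(-190,1,174),vel=100)
servo_line(bay(-75,1,174),vel=80)
dwell(.2);o=observe();print(o['clock'],o['ee_pos'],tobay(o['ee_pos']),o['ft_force'],o['moment'])
p,d=camera('side');cv2.imwrite('pics/s4.png',cv2.resize(p[110:180,165:245,::-1],None,fx=8,fy=8,interpolation=cv2.INTER_CUBIC))
S=get_calibration('side');print((proj(S,[[*bay(105,1,0)[:2],138]])[0]-[165,110]+.5)*8)
E
```

```text
9.2417 [439.44 290.82 338.1 ] [-75.18   1.03 338.1 ] [ 0.05  0.39 -1.49] [ 0.06  0.02 -0.01]
[342.09 142.64]
```

View pics/s4.png

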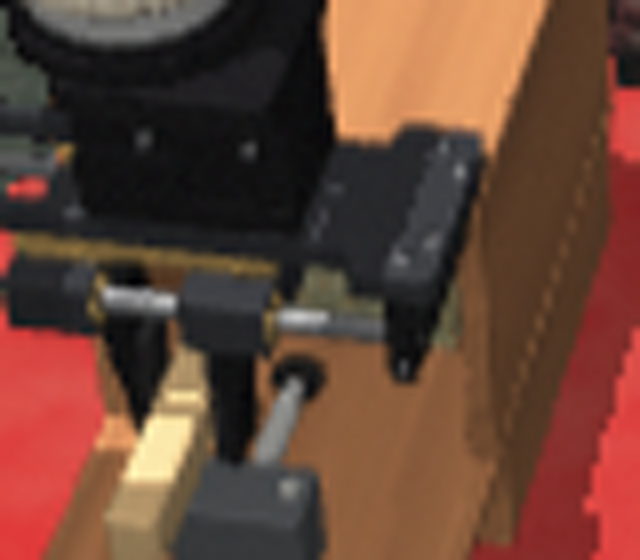

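The gripper hides the box; the bar points in over the buffer at (300,375). Descending with force checks.

```bash
python3 - <<'E'
from h import *
o=observe();f0=o['ft_force']
for ax in (158,148,140,134,128):
    servo_line(bay(-75,1,ax),vel=50); o=observe();df=o['ft_force']-f0;print(ax,o['clock'],df[:2]@eB,df[:2]@nB,df[2])
    if abs(df[2])>4 or abs(df[:2]@eB)>4: print('CONTACT');break
dwell(.2);o=observe();df=o['ft_force']-f0;print(o['ee_pos'][2]-164,df)
p,d=camera('side');cv2.imwrite('pics/s5.png',cv2.resize(p[110:180,165:245,::-1],None,fx=8,fy=8,interpolation=cv2.INTER_CUBIC))
E
```

```text
158 9.7583 -1.0794337086475265 -0.6223093127363383 0.4830614762020511
148 10.1083 -0.14512060209746414 -0.019666088615914665 0.10352638535703274
140 10.4167 -1.136780745823839 -0.6238514583725083 1.59927339689649
134 10.6833 -0.20664197799993458 -0.11959749851467408 0.9274734404433018
128 10.95 -1.0963163313200832 0.3124542123712269 -0.024094303409249118
128.1364008962638 [-0.62 -0.59  0.86]
```

View pics/s5.png

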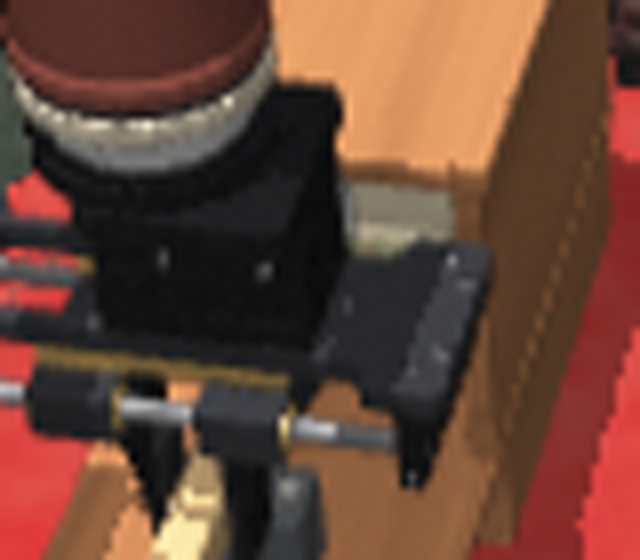

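```bash
cat > pull.py <<'E'
from h import *
import sys,json
x0,x1,st,fmax=map(float,sys.argv[1:5])
f0=np.array(json.load(open('f0.json')))
x=x0
while x>x1+1e-6:
    x-=st;servo_line(bay(x,1,128),vel=25)
    F=[]
    for _ in range(3):
        F.append(observe()['ft_force']-f0);dwell(.02)
    F=np.mean(F,0);o=observe();print(f"{x:.1f} act {tobay(o['ee_pos'])[0]:.2f} t{o['clock']:.2f} Fx {F[:2]@eB:.2f} Fy {F[:2]@nB:.2f} Fz {F[2]:.2f} My {o['moment'][:2]@nB:.2f}")
    if F[:2]@eB>fmax: print('stop');break
E
python3 - <<'E'
from h import *
import json
F=[]
for _ in range(8): F.append(observe()['ft_force']);dwell(.03)
json.dump(list(np.mean(F,0)),open('f0.json','w'));print(np.mean(F,0),np.std(F,0))
E
python3 pull.py -75 -111 3 8
```

```text
[ 0.07  0.11 -1.16] [0.42 0.43 0.49]
-78.0 act -78.10 t11.78 Fx 0.14 Fy -0.13 Fz -0.80 My 0.01
-81.0 act -81.08 t12.10 Fx -0.43 Fy -0.13 Fz -0.67 My -0.00
-84.0 act -84.08 t12.42 Fx 0.04 Fy -0.25 Fz -0.06 My 0.05
-87.0 act -87.06 t12.73 Fx -0.34 Fy -0.13 Fz -0.83 My 0.04
-90.0 act -90.06 t13.05 Fx -0.18 Fy -0.02 Fz -0.18 My 0.00
-93.0 act -93.00 t13.37 Fx 0.61 Fy -0.00 Fz 0.21 My -0.08
-96.0 act -95.80 t13.68 Fx 3.33 Fy 0.13 Fz -0.62 My -0.59
-99.0 act -98.99 t14.00 Fx 2.88 Fy -0.33 Fz -0.78 My -0.45
-102.0 act -102.02 t14.32 Fx 2.84 Fy -0.53 Fz -0.11 My -0.47
-105.0 act -105.08 t14.63 Fx 3.10 Fy -0.13 Fz -0.12 My -0.44
-108.0 act -108.07 t14.95 Fx 2.60 Fy -0.01 Fz -0.36 My -0.45
-111.0 act -111.08 t15.27 Fx 2.43 Fy -0.49 Fz -0.39 My -0.45
```

```bash
python3 pull.py -111 -135 3 4.6 && python3 - <<'E'
from h import *
for n in ('side','top'):
    p,d=camera(n);q=p[110:190,150:250] if n=='side' else p[150:230,140:240]
    cv2.imwrite(f'pics/{n}6.png',cv2.resize(q[:,:,::-1],None,fx=7,fy=7,interpolation=cv2.INTER_CUBIC))
E
```

```text
-114.0 act -114.08 t15.58 Fx 2.36 Fy -0.11 Fz -0.07 My -0.45
-117.0 act -117.08 t15.90 Fx 2.45 Fy -0.40 Fz 0.08 My -0.41
-120.0 act -120.07 t16.22 Fx 3.04 Fy 0.10 Fz -0.31 My -0.51
-123.0 act -123.07 t16.53 Fx 3.04 Fy -0.01 Fz -0.40 My -0.51
-126.0 act -126.07 t16.85 Fx 2.52 Fy 0.08 Fz -0.48 My -0.44
-129.0 act -129.08 t17.17 Fx 2.03 Fy 0.05 Fz -0.10 My -0.46
-132.0 act -132.07 t17.48 Fx 2.09 Fy -0.01 Fz -0.40 My -0.46
-135.0 act -135.06 t17.80 Fx 2.40 Fy 0.11 Fz -0.24 My -0.51
```

View pics/side6.png

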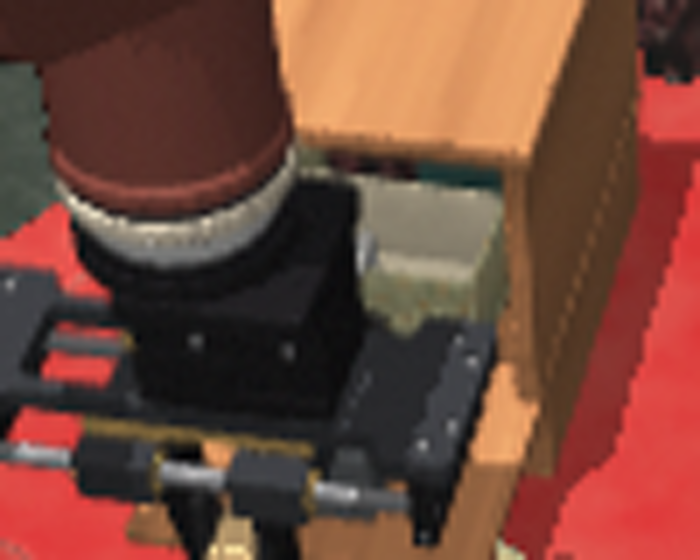

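View pics/top6.png

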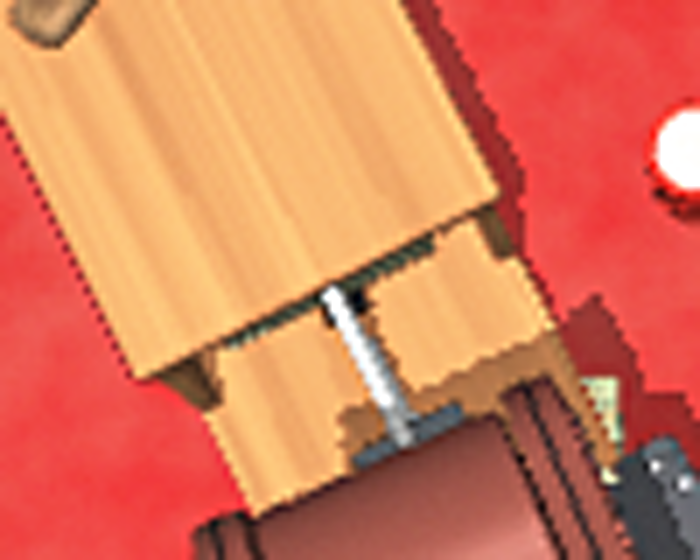

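Box front now shows as a green strip from (230,340) to (435,240) in the top view, near the buffer at (355,305). Slow steps now.

```bash
python3 pull.py -135 -150 1 4.8
```

```text
-136.0 act -135.88 t18.20 Fx 3.52 Fy -0.29 Fz -0.26 My -0.68
-137.0 act -137.02 t18.50 Fx 4.20 Fy 0.36 Fz -0.69 My -0.65
-138.0 act -138.08 t18.80 Fx 4.15 Fy -0.39 Fz -0.62 My -0.63
-139.0 act -139.08 t19.10 Fx 3.36 Fy -0.32 Fz -0.14 My -0.64
-140.0 act -140.08 t19.40 Fx 3.54 Fy 0.12 Fz -0.28 My -0.67
-141.0 act -141.05 t19.70 Fx 3.51 Fy -0.16 Fz -0.65 My -0.66
-142.0 act -141.94 t20.00 Fx 4.38 Fy -0.86 Fz -0.72 My -0.76
-143.0 act -142.86 t20.30 Fx 5.33 Fy 0.36 Fz -0.69 My -0.91
stop
```

```bash
python3 pull.py -143 -145 0.5 8; python3 - <<'E'
from h import *
p,d=camera('top');cv2.imwrite('pics/top7.png',cv2.resize(p[160:220,150:230,::-1],None,fx=8,fy=8,interpolation=cv2.INTER_CUBIC))
E
```

```text
-143.5 act -143.21 t20.60 Fx 5.56 Fy 0.20 Fz -0.78 My -0.89
-144.0 act -143.64 t20.90 Fx 6.11 Fy -0.50 Fz -1.07 My -0.97
-144.5 act -144.10 t21.20 Fx 6.89 Fy 0.25 Fz -1.07 My -1.05
-145.0 act -144.54 t21.50 Fx 7.68 Fy -0.19 Fz -1.31 My -1.05
```

View pics/top7.png

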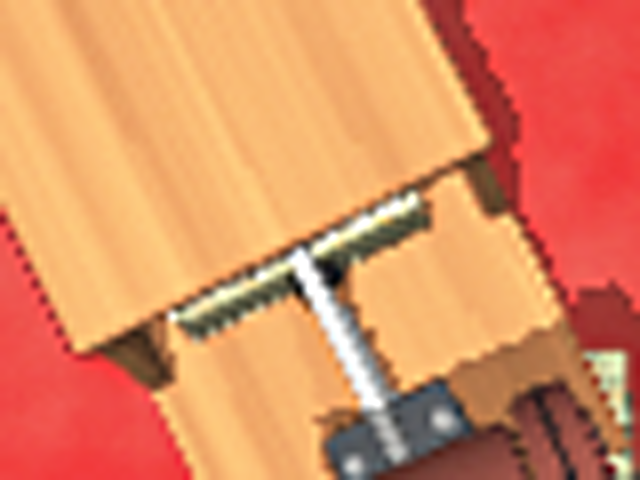

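```bash
python3 - <<'E'
from h import *
import json
f0=np.array(json.load(open('f0.json')))
for x in (-143,-140,-135,-125):
    servo_line(bay(x,1,128),vel=20);dwell(.05);o=observe();F=o['ft_force']-f0;print(x,o['clock'],F[:2]@eB,F[2],o['moment'][:2]@nB)
for z in (140,174):
    servo_line(bay(-125,1,z),vel=50);o=observe();F=o['ft_force']-f0;print(z,F[:2]@eB,F[2])
servo_line(bay(-190,1,180),vel=100);dwell(.2);print(observe()['clock'])
for n in ('side','top'):
    p,d=camera(n);np.savez(f'pics/{n}8.npz',p=p,d=d);q=p[120:180,170:250] if n=='side' else p[160:220,150:230]
    cv2.imwrite(f'pics/{n}8.png',cv2.resize(q[:,:,::-1],None,fx=8,fy=8,interpolation=cv2.INTER_CUBIC))
E
```

```text
-143 21.85 0.3981716265453701 0.09896552277799264 -0.02248867902888928
-140 22.2 -1.2202604569078366 0.07313121383165333 0.035230529523975415
-135 22.65 -0.4362246219503714 -0.6793542023511168 -0.006689226273187955
-125 23.35 -0.5770362353850238 -0.8097207760100356 0.045875863961442
140 -0.22035691027168025 0.18107813825228591
174 -0.22162036009353206 -0.5842651637350094
25.575
```

View pics/side8.png

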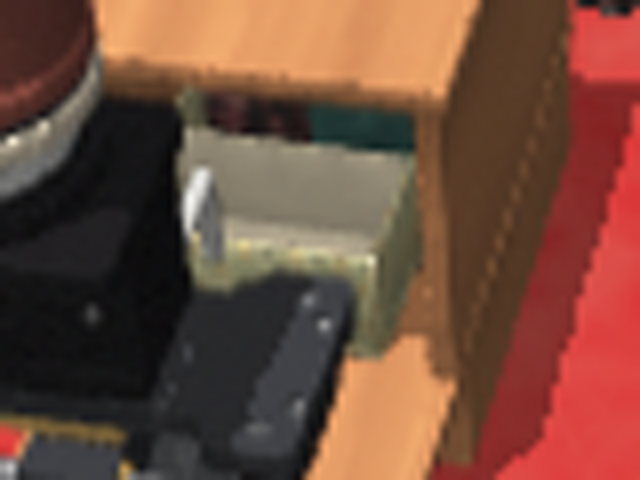

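View pics/top8.png

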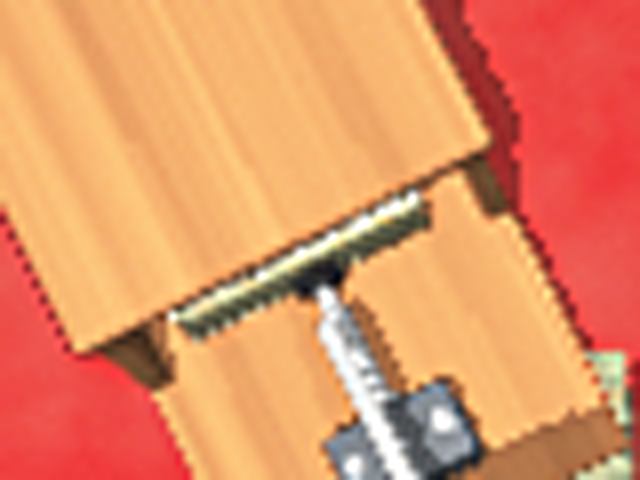

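Box stands flat and square, touching the buffer; the force fell to zero as soon as the hook was freed. Now the return.

```bash
python3 - <<'E'
from h import *
servo_line(bay(-190,1,190),vel=80)
reach([453.95,68.58,330],down(127.4));
servo_line([453.95,68.58,250],vel=100)
dwell(.2);o=observe();print(o['clock'],o['ee_pos'],o['grip_width'],o['moment'])
for n in ('side','top','wrist'):
    p,d=camera(n);q={'side':p[150:270,205:345],'top':p[140:260,220:360],'wrist':p}[n]
    k=1 if n=='wrist' else 5.5
    cv2.imwrite(f'pics/{n}9.png',cv2.resize(q[:,:,::-1],None,fx=k,fy=k,interpolation=cv2.INTER_CUBIC))
E
```

```text
28.0167 [454.29  68.57 250.71] 17.77318575815381 [-0.05 -0.01 -0.04]
```

View pics/side9.png

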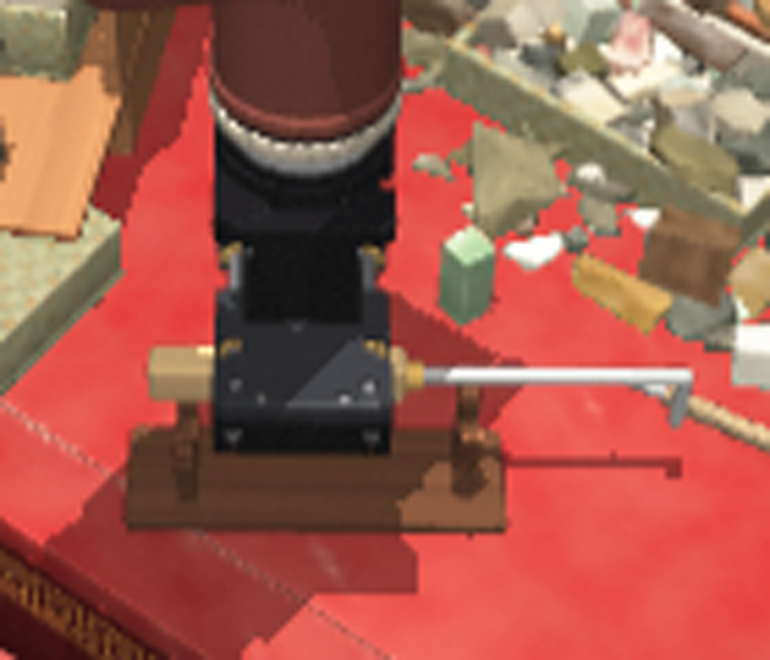

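View pics/top9.png

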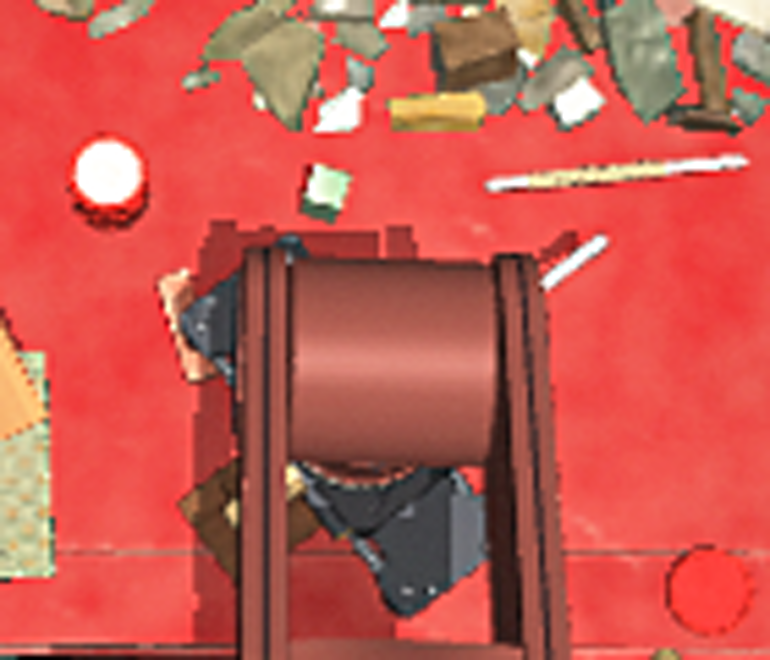

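View pics/wrist9.png

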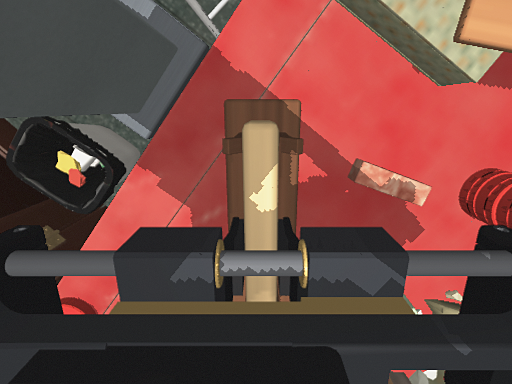

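The wrist view shows the handle's rear end at (261,121), the same as just after grasping, so there is no slip; the green and lying seals stand as before. Lowering.

```bash
python3 - <<'E'
from h import *
f0=observe()['ft_force']
for z in (236,228,222,218,215.5,214.2):
    servo_line([453.95,68.58,z],vel=40);dwell(.05);o=observe();df=o['ft_force']-f0;print(z,o['ee_pos'],df,o['moment'])
    if np.abs(df).max()>4: print('contact');break
else:
    grip(40);dwell(.2)
    o=observe();print(o['clock'],o['ft_force'])
    grip(80)
    servo_line([453.95,68.58,330],vel=120)
    dwell(.1);print(observe()['clock'])
    p,d=camera('wrist');np.savez('pics/w10.npz',p=p,d=d);cv2.imwrite('pics/w10.png',p[:,:,::-1])
E
```

```text
236 [453.93  68.58 235.84] [-1.02 -1.3   1.42] [-0.06  0.    0.02]
228 [453.86  68.57 227.82] [-0.79 -0.    0.89] [0.   0.03 0.02]
222 [453.88  68.58 221.82] [ 0.75  0.37 -0.31] [ 0.    0.03 -0.02]
218 [453.85  68.58 217.82] [-0.43  0.4   0.43] [-0.04  0.06 -0.02]
215.5 [453.9   68.59 215.42] [ 0.   -0.05  1.09] [-0.03 -0.01 -0.04]
214.2 [453.96  68.58 214.21] [0.28 0.51 0.36] [-0.01  0.03  0.02]
31.275 [ 0.67 -0.73 -0.41]
33.425
```

View pics/w10.png

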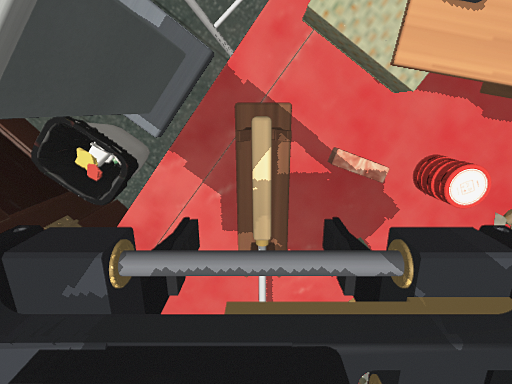

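Hook lies in its forks as at first (handle from (262,117) to (262,243)). I'll move the arm away for a final look.

```bash
python3 - <<'E'
from h import *
servo_line([453.95,68.58,400],vel=150)
reach([330,-330,420],down(90))
dwell(.2);print(observe()['clock'])
ims=[]
for n in ('side','top'):
    p,d=camera(n);np.savez(f'pics/{n}11.npz',p=p,d=d);q=p[110:260,165:345] if n=='side' else p[140:260,150:345]
    cv2.imwrite(f'pics/{n}11.png',cv2.resize(q[:,:,::-1],None,fx=4,fy=4,interpolation=cv2.INTER_CUBIC))
E
```

```text
35.8333
```

View pics/side11.png

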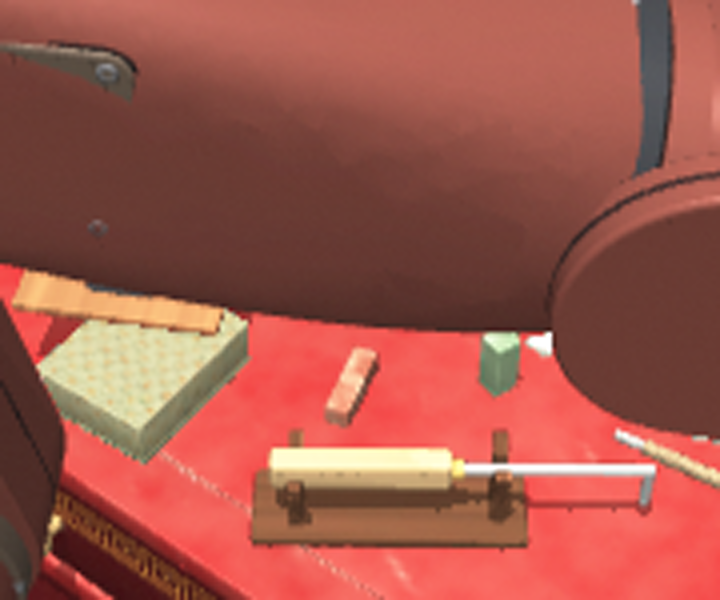

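View pics/top11.png

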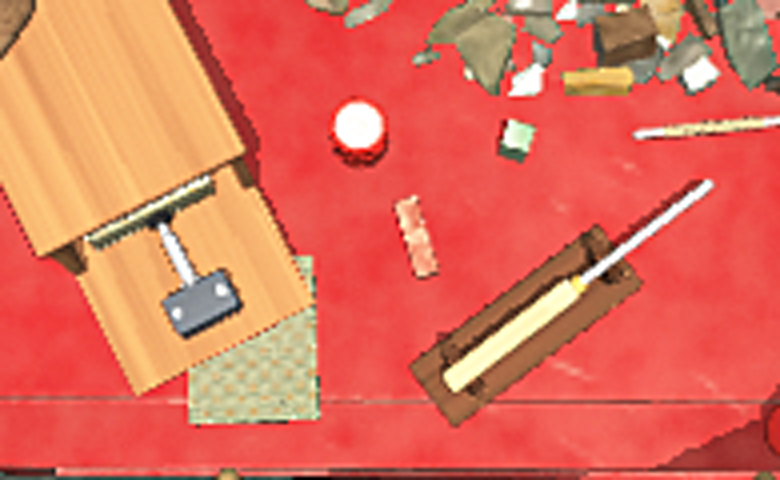

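The side and top views show the hook level in both forks, from (445,380) to (710,183) in the top crop. The box front is against the buffer at (160,215), and the bystanders are where they were.

```bash
python3 -c "
from rig import *
sign_off()"
```

```text
the job is handed in; nothing more can be done
```

The box is drawn forward against the buffer, the hook is back in its rest, and I handed the job in about 36 s into the 72 s allowed.

- **Pull:** The box slid with about 2–4 N. The force then rose to about 7.7 N over the last 3 mm or so, which I took as the buffer pressing in about 3–3.5 mm of its 8 mm travel.
- **Release:** The force fell to zero within the first 1.5 mm of moving the hook forward. The box stayed flat and touching the buffer in the top and side pictures.
- **Hook:** It had not slipped in the grip, and it went into the forks with no noticeable resistance. The final pictures show it level in both forks.
- **Loose things:** The green seal and the lying seal look to be where they were at the start. I never picked out the paste tin by itself or checked its position. No contact was felt away from the box, and the hook and gripper stayed well above the table while being carried.
- **Disagreements:** The cameras differed by up to about 4 mm on the hook's sideways position, so I used a middle value for the grasp. In the last side picture the arm hid the shelf, so the box's final position there rests on the top view alone.

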